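Slide a label holder behind a riser's rail lips and hold it home

ROBOT

A 6-joint arm with a two-finger parallel gripper is mounted at the origin on a cart in front of the work surface, level with it; the furniture and walls round the work are solid. World frame = base frame: x ahead of the robot, y to its left, z up, the work surface at z = 0. Lengths are in mm, angles in rad, forces in N, time in s.
With the tool pointing down it reaches from about 275 to 1000 mm from the base axis. Payload 8.4 kg.
Tool frame: the origin (TCP) lies midway between the tips of the shut fingers; the grasp point (between the pads) lies 19 mm behind it; z points along the fingers, y is the line along which they close (so a half turn about z gives the same grasp; the last joint's range is limited). The gripper opens to 85 mm and grips with 20 to 120 N. Pads are 22 mm wide; open, the fingers measure 114 mm over their backs; the gripper's body (76 mm by 85 mm) begins 54 mm behind the grasp point. The pads swing forward as they close: fully open they stand 13 mm farther back than shut.
Start: joints at [-1.172, 0.353, 1.633, -0, 1.155, -0.002], TCP at [243.846, -575.471, 231.281] pointing down, gripper open.
Joint ranges: [-2.63, 2.63], [-0.92, 2.1], [0.06, 2.66], [-1.3, 4.44], [0, 2.69], [-3.02, 3.02]. Speed limits (rad/s): [2.22, 2.22, 2.79, 3.14, 3.14, 3.14].

INTERFACE

Orientations are given as [roll, pitch, yaw] about the fixed x, y, z axes, in that order (R = Rz(yaw) Ry(pitch) Rx(roll)).
In Python, from rig import monitor, imaging, r gives the robot as it stands.
- The arm moves only by the tool drive_tool, never from a script. Its argument "plan" is a list of rows, each an object of numbers: "x", "y", "z": the shift along the tool's x, y, z in units of 50 mm (1.0 is 50 mm); "ax", "ay", "az": the turn, a rotation vector about the tool's x, y, z in units of 6 degrees (1.0 is 6 degrees); "hand": the finger opening in mm, from 0 to 85.4. In form: [{"x": .., "y": .., "z": .., "ax": .., "ay": .., "az": .., "hand": ..}, ...]. A call has 1 to 8 rows; each row is the pose to reach, as a shift and turn from the pose commanded when the call began, along the tool's axes at that moment; what a row does not reach only later rows make up. A row lasts 1/10 s, in which the tool goes at most 50 mm and 8.59 degrees, less where a joint would pass 70% of its speed; a pose out of reach is approached as far as the arm can. A call with a gripper value outside its range is refused whole. The fingers move at their own pace and stop on an object; "grip_force" is the grip in N (left out, the last holds). Time passes only in rows, so rows that repeat a pose let the fingers close. It gives the time, the measured TCP pose, the force, the opening and the grip force at its end, in the units of the state.
- monitor.sense(): the state, without advancing time (a new reading comes with each control period).
- imaging.grab_frame(name): name is "side" or "top" or "wrist"; returns the picture (384x512x3 uint8, red, green, blue); there is no depth.
- imaging.camera_info(name): a dict with "mtx" (3x3 intrinsics, pixels), "R" (3x3) and "t" (3): a world point X has camera coordinates R X + t. Camera axes: x right, y down, z forward; pixel columns grow to the right and rows downward; lengths in mm; the calibration is good to about 2 mm. The wrist camera is an equidistant fisheye: a pixel r from the principal point sees the ray r / f radians off the axis. A picture is of the moment at which its call begins: read the wrist's pose just before it. camera_info takes no time and is no camera call; for the wrist camera it gives the pose at the moment of the call.
- r.sign_off(): hands the job in; it is judged then, once.
The state is a dict: "clock": time; "qpos": joint angles; "qvel": joint speeds; "joint_efforts": joint torques, N m; "eef_pos": TCP position; "tcp_rot": TCP orientation; "contact_force": force on the tool from outside, world axes, zero at the start; "wrist_torque": the same for the moment, N m; "opening": opening from 0.0 (shut) to 1.0 (fully open); "grasp_force": force on a finger pad.
Only numpy, scipy, OpenCV 4.12 (cv2) and the standard library are available. Lean on these libraries where they do the work, as an engineer would, in place of code of your own. Each camera call takes 0.05 s, during which the arm holds its last target. There are 200 camera calls.

TASK

Fit the wider of the two label holders to the rail along the front of the little bench riser: stand its foot flat on the open right-hand end of the rail, then slide it slowly and steadily (under 10 cm a second) to the left, in behind the lips, until its edge has pushed the sprung pin in the end block fully in. Press it home by feel, firmly but without forcing it, and finish while you are still holding it there against the spring, so that I can tighten the clamp screw. Leave everything else where it stands.

Things in the scene. Friction and masses are not known exactly. Their poses are not given: they have to be found in the camera images.
- holder_wide: Wider label holder: upright grey pocket with a blank card, 80 mm wide (y), 8 mm thick (x), top 65 mm above its underside, on a flat steel foot 26 (x) x 80 (y) x 5 mm with half-round ends; 0.08 to 0.17 kg. Stands loose on the worktop, its place swapped at random with the narrow one's. Origin: centre of the foot's underside, z up. Either face may look forward. Pinch it near the top across its 8 mm.
- holder_narrow: The other label holder, a bystander: the same shape but only 50 mm wide (y); 65 mm high, 8 mm thick, foot 26 mm deep. Origin: centre of the underside.
- riser: Fixed bench riser: white board 190 (x) x 350 mm (y) on steel legs, top 80 mm above the worktop, with an aluminium rail on it near the front edge, parallel to y, centre line at x = -70 mm, floor 83 mm above the worktop. Cups and a tip box, at most 75 mm high, stand at the back of the board, 75 mm or more behind that line. Origin: centre of its underside, at worktop height; x away from the robot, y left, z up.
- rail_open_end (a point): Point on the rail floor, on its centre line, at the open right-hand end: a bare strip 40 mm wide (riser y = -165 to -75 mm). Set down with its origin here, in line with the rail, the wide holder's leading end is 3 mm short of the flared mouth. Axes as the riser's: y points along the rail towards the pin.
- rail_mouth (a point): Point on the rail floor and centre line where the lips begin, 63 mm along y from rail_open_end. Past it two lips (undersides 8 mm, tops 11 mm above the floor) leave a 12 mm slot for the pocket over a space 29.5 mm wide for the foot; 20 mm before it walls and lips start to taper in from 7 mm wider on either side. The wide holder is wholly behind the lips when its origin is 40 mm past this point.
- rail_home (a point): Point on the rail floor and centre line, 188 mm along y from rail_open_end, where the wide holder's origin is when fully home: its edge then meets the grey end block (36 mm deep, 40 mm wide, 52 mm high above the floor; black clamp screw on its front, not to be worked) and the pin is flush. Axes as the riser's.
- pin_tip (a point): Tip of the sprung steel pin, 12 mm in diameter, 40 mm above the rail floor, on the centre line. At rest it stands 12 mm out of the end block's right face; it is pushed in along the rail's y.
- rail_pin (a joint): How far the pin is pushed in: 0 at rest, 0.012 m flush with the end block (hard stop). Its spring pushes back with 3.5 N at first, rising to 7.7 N fully in, and drives pin and holder back when let go.
- marker: Marker pen, 134 mm long, 14 mm thick, lying on the worktop roughly along y; bystander.
- timer: Bench timer, 92 mm high, standing on the worktop; bystander.
- cup_left: Lidded specimen cup, 66 mm high, at the back of the riser's board, left; bystander.
- cup_mid: Lidded specimen cup, 74 mm high, at the back of the riser's board, middle; bystander.
- tip_box: Pipette tip box, 75 x 118 x 62 mm, at the back of the riser's board, right; bystander.

How it is judged (in metres and radians):
On the way, in this order (a step that is already met when the one before it is completed fails the run):
1. the wide holder stands on the open end of the rail, in line with it, short of the lips (z of holder_wide in the frame of rail_home between -0.003 and 0.0035 m and angle between the y axis of holder_wide and the y axis of rail_home, either way round below 0.12 rad and angle between holder_wide's own z axis and vertical below 0.12 rad and x of holder_wide in the frame of rail_open_end between -0.008 and 0.008 m and y of holder_wide in the frame of rail_open_end between -0.04 and 0.025 m), for 0.1 s.
2. its foot is wholly behind the lips (x of holder_wide in the frame of rail_home between -0.004 and 0.004 m and z of holder_wide in the frame of rail_home between -0.003 and 0.0035 m and angle between the y axis of holder_wide and the y axis of rail_home, either way round below 0.12 rad and angle between holder_wide's own z axis and vertical below 0.12 rad and y of holder_wide in the frame of rail_mouth above 0.04 m and value of joint rail_pin below 0.006 m), for 0.05 s.
At the end, for the whole second after the job is handed in: The wide holder stands upright behind the lips, foot on the rail floor (3.5 mm), on the centre line (4 mm), within 3 mm of home, the pin in by at least 9.5 of its 12 mm; the fingers still hold or press it (over 1 N), and it bears on the riser with under 60 N, all through the final second (x of holder_wide in the frame of rail_home between -0.004 and 0.004 m and z of holder_wide in the frame of rail_home between -0.003 and 0.0035 m and angle between the y axis of holder_wide and the y axis of rail_home, either way round below 0.12 rad and angle between holder_wide's own z axis and vertical below 0.12 rad and y of holder_wide in the frame of rail_home between -0.003 and 0.003 m and value of joint rail_pin above 0.0095 m and contact force between the fingers and holder_wide above 1 N and contact force between holder_wide and riser below 60 N); the arm keeps its last pose, push and grip.
It fails at once if the wide holder moves faster than 0.15 m/s in the rail (linear speed of holder_wide above 0.15 m/s and y of holder_wide in the frame of rail_mouth above -0.03 m and x of holder_wide in the frame of rail_home between -0.006 and 0.006 m and z of holder_wide in the frame of rail_home between -0.004 and 0.004 m).
It fails at once if a bystander is moved by more than 30 mm (distance of any of holder_narrow, marker, timer, cup_left, cup_mid, tip_box from where it was at the start of the episode above 0.03 m).
It also fails if it takes over 51 s, if anything falls off the work surface, if the arm or the gripper's body presses on something with over 40 N, if the wrist force passes 120 N, or if a joint passes its speed limit or range.

## Working session

There is one attempt and no reset: what is moved stays moved. The work goes in short steps, Python scripts to look and compute and a tool call to move; the robot and the scene stay as the last step left them, time stands still between calls to the robot, and variables do not carry over. Pictures are saved under pics/ and viewed, at most 10 in all, crops included, and the job is handed in when it is done.

Besides the shell and the picture viewer there is one more tool, called after ">>>" as a command line: name --argument value ..., lists and objects as JSON in quotes. drive_tool: Moves the arm, as the interface text tells. Its arguments: {"type":"object","properties":{"plan":{"type":"array","items":{"type":"object","properties":{"x":{"type":"number"},"y":{"type":"number"},"z":{"type":"number"},"ax":{"type":"number"},"ay":{"type":"number"},"az":{"type":"number"},"hand":{"type":"number"}}}},"grip_force":{"type":"number"}},"required":["plan"]}

```bash
mkdir -p pics
python3 - <<'E'
from rig import monitor, imaging, r
import cv2,numpy as np
print(monitor.sense())
for n in ["side","top"]:
    f=imaging.grab_frame(n); cv2.imwrite(f"pics/{n}0.png",cv2.cvtColor(f,cv2.COLOR_RGB2BGR))
    i=imaging.camera_info(n); print(n,i, -i["R"].T@i["t"])
E
```

```text
{'clock': 0.0, 'qpos': array([-1.17237301e+00,  3.53664151e-01,  1.63416051e+00,  6.83150963e-06,
        1.15518678e+00, -2.37993042e-03]), 'qvel': array([ 0.00013011,  0.00054127,  0.00097162, -0.00030271, -0.00072826,
        0.00018399]), 'joint_efforts': array([ 8.66941377e-05, -6.05244470e+01, -3.42063189e+01, -1.94270422e-05,
        9.53689101e-03, -4.44784212e-05]), 'eef_pos': array([ 243.67282645, -575.01156078,  230.54039818]), 'tcp_rot': array([-3.14017389e+00, -9.62261323e-06,  4.00800479e-01]), 'contact_force': array([ 0.417455  , -0.318769  , -0.02962966]), 'wrist_torque': array([0.04565253, 0.01121249, 0.00206959]), 'grasp_force': 0.0, 'opening': 0.9978421827158905}
side {'mtx': array([[456.92528805,   0.        , 250.69445749],
       [  0.        , 456.92528805, 190.88899045],
       [  0.        ,   0.        ,   1.        ]]), 'R': array([[-0.99987022,  0.01550134, -0.00438824],
       [ 0.01320462,  0.63248782, -0.77445775],
       [-0.00922963, -0.77441518, -0.63261042]]), 't': array([ 574.34909729,   47.64631764, 1287.85125022])} [585.53178969 958.29266331 854.12855855]
top {'mtx': array([[359.73369278,   0.        , 249.25567082],
       [  0.        , 359.73369278, 191.68182628],
       [  0.        ,   0.        ,   1.        ]]), 'R': array([[ 0.0026137 , -0.99997526,  0.00653119],
       [-0.98923542, -0.0035411 , -0.14628996],
       [ 0.14630947, -0.00607853, -0.98922019]]), 't': array([ 70.05825167, 581.18538579, 903.59837749])} [442.54105579  77.60710481 978.42178549]
```

View pics/side0.png

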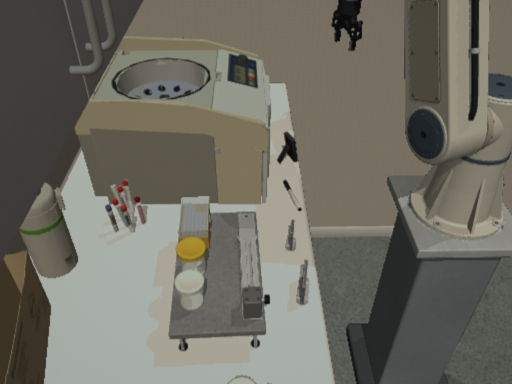

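View pics/top0.png

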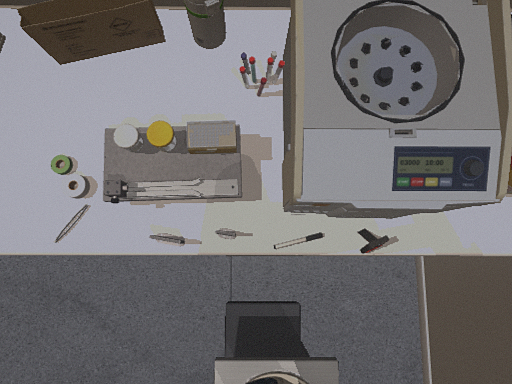

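The side view shows the wide holder at about (303,283), the narrow one at (291,236) and the rail at x≈250 with its block at (252,302). In the top view the wide holder is at about (167,238), the narrow one at (227,233), and the rail runs from (110,190) to (238,187). Next I'll zoom in.

```bash
cat > h.py <<'E'
import cv2,numpy as np
from rig import monitor, imaging, r
def ray(n,u,v):
    i=imaging.camera_info(n);R,t,K=i["R"],i["t"],i["mtx"]
    return -R.T@t, R.T@np.linalg.inv(K)@[u,v,1.]
def plane(n,u,v,z):
    c,d=ray(n,u,v); return c+d*(z-c[2])/d[2]
def proj(n,X):
    i=imaging.camera_info(n);p=i["mtx"]@(i["R"]@np.asarray(X,float)+i["t"]);return p[:2]/p[2]
def tri(obs):
    A=np.zeros((3,3));b=np.zeros(3)
    for n,u,v in obs:
        c,d=ray(n,u,v);d=d/np.linalg.norm(d);P=np.eye(3)-np.outer(d,d);A+=P;b+=P@c
    return np.linalg.solve(A,b)
E
python3 - <<'E'
import cv2,numpy as np
t=cv2.imread('pics/top0.png');s=cv2.imread('pics/side0.png')
a=cv2.resize(t[115:255,95:255],(640,560),interpolation=cv2.INTER_CUBIC)
b=cv2.resize(s[190:350,165:325],(640,640),interpolation=cv2.INTER_CUBIC)
cv2.imwrite('pics/tz.png',a);cv2.imwrite('pics/sz.png',b[:600])
E
```

```text
(no output)
```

View pics/tz.png

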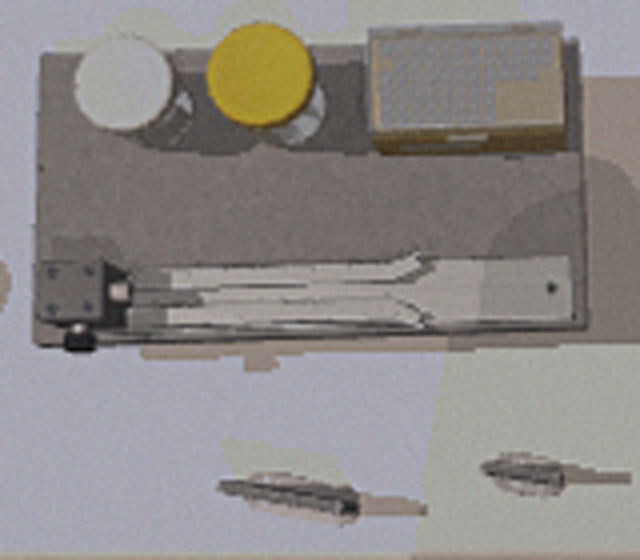

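View pics/sz.png

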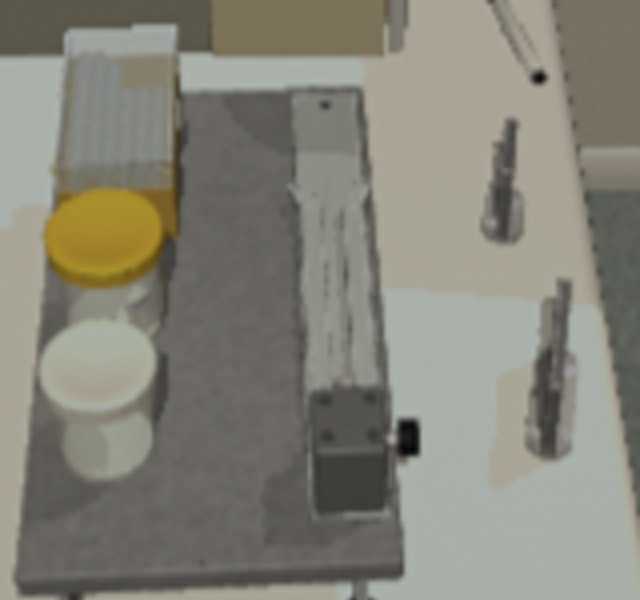

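The top zoom shows the board corners at (40,52), (580,40), (586,328) and (35,345), the rail's open end at (570,257)-(573,325), and the block top at (42..108, 262..320). The wide holder's top edge runs from (220,486) to (357,506). The side zoom shows the wide holder at (550,370) and the strip end at (292..360,90).

Run:
```python
from h import *
np.set_printoptions(precision=1,suppress=True)
T=lambda x,y,z:plane("top",95+(x+.5)/4-.5,115+(y+.5)/4-.5,z)
S=lambda x,y,z:plane("side",165+(x+.5)/4-.5,190+(y+.5)/4-.5,z)
for nm,x,y,z in [("board BL",40,52,80),("BR",580,40,80),("FR",586,328,80),("FL",35,345,80),("railBR",570,257,83),("railFR",573,325,83),("hole",551,288,83),("blkBL",42,262,135),("blkBR",108,262,135),
 ("hold L top",220,486,65),("R top",357,507,65),("footL",235,482,3),("footR",360,512,3),("nar L",483,466,65),("nar R",562,478,65)]: print(nm,T(x,y,z))
print("side")
for nm,x,y,z in [("board BR",185,90,80),("FR",362,88,80),("FL",400,568,80),("BL",18,575,80),("railBR",293,92,83),("railFR",360,90,83),("hole",325,104,83),("blkBR",310,388,135),("blkFR",385,388,135),("blkFL",387,450,135),("holdR top",565,282,65),("foot near",548,457,3),("hole L top",547,370,65)]: print(nm,S(x,y,z))
```

```text
board BL [741.5 446.5  80. ]
BR [751.3  97.5  80. ]
FR [562.8  92.5  80. ]
FL [550.8 438.   80. ]
railBR [607.6 102.9  83. ]
railFR [564.2 100.7  83. ]
hole [587.7 114.7  83. ]
blkBL [593.8 414.8 135. ]
blkBR [594.  375.7 135. ]
hold L top [463.7 322.4  65. ]
R top [450.8 235.9  65. ]
footL [467.8 329.1   3. ]
footR [448.1 244.6   3. ]
nar L [476.7 157.3  65. ]
nar R [469.3 107.4  65. ]
side
board BR [676.5  93.6  80. ]
FR [564.3  94.   80. ]
FL [553.9 443.7  80. ]
BL [739.2 444.2  80. ]
railBR [607.9 100.3  83. ]
railFR [565.7  99.2  83. ]
hole [587.9 111.9  83. ]
blkBR [596.7 377.2 135. ]
blkFR [559.5 378.  135. ]
blkFL [559.8 415.3 135. ]
holdR top [451.  246.7  65. ]
foot near [464.3 322.2   3. ]
hole L top [467.8 310.7  65. ]
```

>>> drive_tool --plan '[{"x": 4.5,"y": -6.0,"az": -4.2,"hand": 85},{"x": 4.5,"y": -6.0,"az": -4.2,"hand": 85},{"x": 4.5,"y": -6.0,"az": -4.2,"hand": 85},{"x": 4.5,"y": -6.0,"az": -4.2,"hand": 85},{"x": 4.5,"y": -6.0,"az": -4.2,"hand": 85},{"x": 4.5,"y": -6.0,"az": -4.2,"hand": 85},{"x": 4.5,"y": -6.0,"az": -4.2,"hand": 85},{"x": 4.5,"y": -6.0,"az": -4.2,"hand": 85}]'

```text
invalid input
```

>>> drive_tool --plan '[{"x": 4.5,"y": -6.0,"z": 0,"ax": 0,"ay": 0,"az": -4.2,"hand": 85},{"x": 4.5,"y": -6.0,"z": 0,"ax": 0,"ay": 0,"az": -4.2,"hand": 85},{"x": 4.5,"y": -6.0,"z": 0,"ax": 0,"ay": 0,"az": -4.2,"hand": 85},{"x": 4.5,"y": -6.0,"z": 0,"ax": 0,"ay": 0,"az": -4.2,"hand": 85},{"x": 4.5,"y": -6.0,"z": 0,"ax": 0,"ay": 0,"az": -4.2,"hand": 85},{"x": 4.5,"y": -6.0,"z": 0,"ax": 0,"ay": 0,"az": -4.2,"hand": 85},{"x": 4.5,"y": -6.0,"z": 0,"ax": 0,"ay": 0,"az": -4.2,"hand": 85},{"x": 4.5,"y": -6.0,"z": 0,"ax": 0,"ay": 0,"az": -4.2,"hand": 85}]'

```text
clock: 0.9
eef_pos: [333.6, -208.3, 231.0]
tcp_rot: [-3.141, -0.001, 0.842]
contact_force: [0.3, -0.3, -0.1]
opening: 0.996
grasp_force: 0.0
```

>>> drive_tool --plan '[{"x": 7.0,"y": -3.6,"z": 0,"ax": 0,"ay": 0,"az": -5.5,"hand": 85},{"x": 7.0,"y": -3.6,"z": 0,"ax": 0,"ay": 0,"az": -5.5,"hand": 85},{"x": 7.0,"y": -3.6,"z": 0,"ax": 0,"ay": 0,"az": -5.5,"hand": 85},{"x": 7.0,"y": -3.6,"z": 0,"ax": 0,"ay": 0,"az": -5.5,"hand": 85},{"x": 7.0,"y": -3.6,"z": 0,"ax": 0,"ay": 0,"az": -5.5,"hand": 85},{"x": 7.0,"y": -3.6,"z": 0,"ax": 0,"ay": 0,"az": -5.5,"hand": 85},{"x": 7.0,"y": -3.6,"z": 0,"ax": 0,"ay": 0,"az": -5.5,"hand": 85},{"x": 7.0,"y": -3.6,"z": 0,"ax": 0,"ay": 0,"az": -5.5,"hand": 85}]'

```text
clock: 1.7
eef_pos: [433.3, 172.0, 231.2]
tcp_rot: [3.141, -0.0, 1.418]
contact_force: [1.6, 0.5, 0.0]
opening: 0.992
grasp_force: 0.0
```

>>> drive_tool --plan '[{"x": 1.0,"y": 0.07,"z": 0.3,"ax": 0,"ay": 0,"az": 0,"hand": 85},{"x": 2.0,"y": 0.15,"z": 0.6,"ax": 0,"ay": 0,"az": 0,"hand": 85},{"x": 2.2,"y": 0.16,"z": 0.6,"ax": 0,"ay": 0,"az": 0,"hand": 85},{"x": 2.2,"y": 0.16,"z": 0.6,"ax": 0,"ay": 0,"az": 0,"hand": 85},{"x": 2.2,"y": 0.16,"z": 0.6,"ax": 0,"ay": 0,"az": 0,"hand": 85}]'

```text
clock: 2.2
eef_pos: [457.6, 276.1, 201.0]
tcp_rot: [-3.141, 0.001, 1.417]
contact_force: [0.5, -0.4, 0.4]
opening: 0.991
grasp_force: 0.0
```

Run:
```python
from h import *
s=monitor.sense();print(s['eef_pos'],s['tcp_rot'])
i=imaging.camera_info("wrist");print(i,-i["R"].T@i["t"])
f=imaging.grab_frame("wrist");cv2.imwrite("pics/w1.png",cv2.cvtColor(f,cv2.COLOR_RGB2BGR))
```

```text
[457.59923164 276.12476581 201.02695162] [-3.14078765e+00  1.17680615e-03  1.41725557e+00]
{'mtx': array([[297.31863964,   0.        , 257.51174794],
       [  0.        , 297.31863964, 195.03432786],
       [  0.        ,   0.        ,   1.        ]]), 'R': array([[ 9.88269173e-01, -1.52722074e-01, -9.82831601e-05],
       [-1.45621761e-01, -9.42516387e-01,  3.00760973e-01],
       [-4.60254729e-02, -2.97218485e-01, -9.53699548e-01]]), 't': array([-410.46390811,  297.04329472,  452.52199887])} [469.7323338  351.77917685 342.19065385]
```

View pics/w1.png

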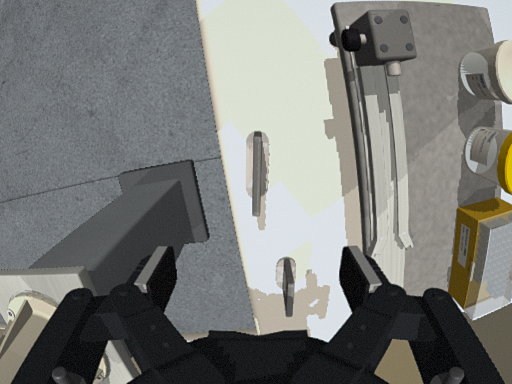

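Run:
```python
import cv2
t=cv2.imread('pics/w1.png')
cv2.imwrite('pics/w1z.png',cv2.resize(t[120:225,225:295],None,fx=5.5,fy=5.5,interpolation=cv2.INTER_CUBIC))
```

```text
(no output)
```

View pics/w1z.png

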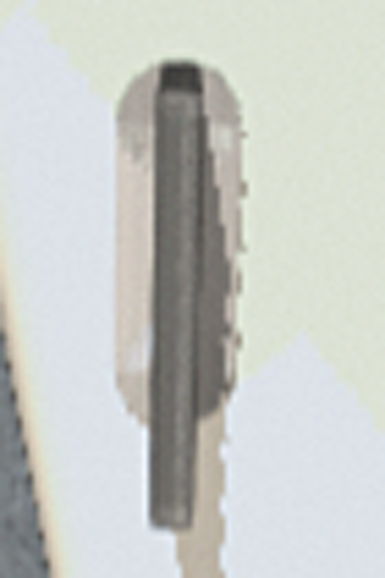

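The wrist zoom shows the wide holder's top face running from (180,92) to (171,525) in the crop, with its foot from (181,60) to (178,420).

```bash
cat >> h.py <<'E'
def wplane(i,u,v,z):
    K=i["mtx"];a=(u-K[0,2])/K[0,0];b=(v-K[1,2])/K[1,1];th=np.hypot(a,b);k=np.sin(th)/th if th>1e-9 else 1
    d=i["R"].T@[a*k,b*k,np.cos(th)];c=-i["R"].T@i["t"];return c+d*(z-c[2])/d[2]
def togo(P,yaw=None):
    s=monitor.sense();from math import pi
    from scipy.spatial.transform import Rotation as Ro
    R=Ro.from_euler('xyz',s['tcp_rot']).as_matrix()
    print('now',s['eef_pos'].round(1),s['tcp_rot'].round(4),'shift units',(R.T@(np.array(P)-s['eef_pos'])/50).round(3))
    if yaw is not None:
        R2=Ro.from_euler('xyz',[pi,0,yaw]).as_matrix();print('turn units',(Ro.from_matrix(R.T@R2).as_rotvec(degrees=True)/6).round(3))
E
python3 - <<'E'
from h import *
i=imaging.camera_info("wrist")
W=lambda x,y,z:wplane(i,225+(x+.5)/5.5-.5,120+(y+.5)/5.5-.5,z)
a,b=W(179.5,92,65),W(170.5,526,65);f,g=W(181,60,3),W(177,422,3)
print(a,b,np.linalg.norm(a-b),(a+b)/2,f,g,np.linalg.norm(f-g),(f+g)/2)
print(W(156,92,65),W(203,92,65),W(115,240,5),W(243,240,5))
yaw=np.arctan2(-(a-b)[0],(a-b)[1]);print('yaw',yaw,np.arctan2(-(f-g)[0],(f-g)[1]))
m=(a+b)/2; togo([m[0],m[1],200],yaw+np.pi/2)
E
```

```text
[465.0732834  321.69935252  65.        ] [451.35615308 244.26504799  65.        ] 78.63988289619685 [458.21471824 282.98220026  65.        ] [465.34220446 321.66656917   3.        ] [452.40994212 244.16496373   3.        ] 78.5731649831847 [458.87607329 282.91576645   3.        ]
[461.13566285 322.31600914  65.        ] [469.01199816 321.0901918   65.        ] [445.82945548 286.48050344   5.        ] [472.41770025 282.34267592   5.        ]
yaw -0.17532654827184566 -0.16534110372727875
now [457.7 275.7 201.3] [-3.1412e+00  8.0000e-04  1.4163e+00] shift units [ 0.145 -0.013  0.026]
turn units [-0.004  0.007  0.199]
```

>>> drive_tool --plan '[{"x": 0.15,"y": -0.015,"z": 0.7,"ax": 0,"ay": 0,"az": 0.17,"hand": 85},{"x": 0.15,"y": -0.015,"z": 1.4,"ax": 0,"ay": 0,"az": 0.17,"hand": 85},{"x": 0.15,"y": -0.015,"z": 2.1,"ax": 0,"ay": 0,"az": 0.17,"hand": 60},{"x": 0.15,"y": -0.015,"z": 2.7,"ax": 0,"ay": 0,"az": 0.17,"hand": 50},{"x": 0.15,"y": -0.015,"z": 3.2,"ax": 0,"ay": 0,"az": 0.17,"hand": 45},{"x": 0.15,"y": -0.015,"z": 3.38,"ax": 0,"ay": 0,"az": 0.17,"hand": 40},{"x": 0.15,"y": -0.015,"z": 3.38,"ax": 0,"ay": 0,"az": 0.17,"hand": 30},{"x": 0.15,"y": -0.015,"z": 3.38,"ax": 0,"ay": 0,"az": 0.17,"hand": 20}]' --grip_force 20

```text
clock: 3.05
eef_pos: [459.3, 284.2, 33.5]
tcp_rot: [3.141, -0.001, 1.398]
contact_force: [0.8, 1.0, 0.1]
opening: 0.232
grasp_force: 0.0
```

>>> drive_tool --plan '[{"x": 0,"y": 0,"z": 0,"ax": 0,"ay": 0,"az": 0,"hand": 15},{"x": 0,"y": 0,"z": 0,"ax": 0,"ay": 0,"az": 0,"hand": 10},{"x": 0,"y": 0,"z": 0,"ax": 0,"ay": 0,"az": 0,"hand": 4},{"x": 0,"y": 0,"z": 0,"ax": 0,"ay": 0,"az": 0,"hand": 0},{"x": 0,"y": 0,"z": 0,"ax": 0,"ay": 0,"az": 0,"hand": 0},{"x": 0,"y": 0,"z": 0,"ax": 0,"ay": 0,"az": 0,"hand": 0}]' --grip_force 50

```text
clock: 3.65
eef_pos: [459.0, 284.7, 33.2]
tcp_rot: [3.141, -0.001, 1.399]
contact_force: [-0.5, -1.7, 7.4]
opening: 0.088
grasp_force: 52.4
```

>>> drive_tool --plan '[{"x": 0,"y": 0,"z": -0.3,"ax": 0,"ay": 0,"az": 0,"hand": 0},{"x": 0,"y": 0,"z": -0.8,"ax": 0,"ay": 0,"az": 0,"hand": 0},{"x": 0,"y": 0,"z": -1.4,"ax": 0,"ay": 0,"az": 0,"hand": 0},{"x": 0,"y": 0,"z": -2.0,"ax": 0,"ay": 0,"az": 0,"hand": 0},{"x": 0,"y": 0,"z": -2.6,"ax": 0,"ay": 0,"az": 0,"hand": 0},{"x": 0,"y": 0,"z": -2.9,"ax": 0,"ay": 0,"az": 0,"hand": 0},{"x": 0,"y": 0,"z": -2.9,"ax": 0,"ay": 0,"az": 0,"hand": 0}]'

```text
clock: 4.35
eef_pos: [459.8, 285.2, 179.7]
tcp_rot: [3.138, -0.003, 1.399]
contact_force: [0.3, 0.6, -1.3]
opening: 0.084
grasp_force: 51.2
```

Run:
```python
from h import *
togo([585.2,149.7,150],1.600);s=monitor.sense();print(s['contact_force'],s['opening'],s['grasp_force'])
```

```text
now [459.8 285.2 179.7] [ 3.1381e+00 -3.0000e-03  1.3989e+00] shift units [-2.242  2.933  0.598]
turn units [ 0.036 -0.026 -1.92 ]
[ 0.32909691  0.60617864 -1.32401281] 0.08371364103671218 51.188074350357056
```

>>> drive_tool --plan '[{"x": -0.4,"y": 0.5,"z": 0,"ax": 0.0,"ay": 0,"az": -0.3,"hand": 0},{"x": -0.8,"y": 1.05,"z": 0,"ax": 0.0,"ay": 0,"az": -0.7,"hand": 0},{"x": -1.2,"y": 1.6,"z": 0,"ax": 0.0,"ay": 0,"az": -1.1,"hand": 0},{"x": -1.6,"y": 2.1,"z": 0,"ax": 0.0,"ay": 0,"az": -1.5,"hand": 0},{"x": -2.0,"y": 2.6,"z": 0.1,"ax": 0.0,"ay": 0,"az": -1.8,"hand": 0},{"x": -2.24,"y": 2.93,"z": 0.4,"ax": 0.03,"ay": -0.02,"az": -1.92,"hand": 0},{"x": -2.24,"y": 2.93,"z": 0.6,"ax": 0.03,"ay": -0.02,"az": -1.92,"hand": 0},{"x": -2.24,"y": 2.93,"z": 0.6,"ax": 0.03,"ay": -0.02,"az": -1.92,"hand": 0}]'

```text
clock: 5.15
eef_pos: [581.8, 148.3, 144.5]
tcp_rot: [-3.133, 0.003, 1.599]
contact_force: [-0.3, -0.4, -1.2]
opening: 0.083
grasp_force: 51.1
```

Run:
```python
from h import *
s=monitor.sense();print(s['eef_pos'],s['tcp_rot'],s['contact_force'])
i=imaging.camera_info("wrist")
np.save('wi.npy',np.c_[i["R"],i["t"]])
f=cv2.cvtColor(imaging.grab_frame("wrist"),cv2.COLOR_RGB2BGR);cv2.imwrite("pics/w2.png",f)
g=cv2.cvtColor(imaging.grab_frame("side"),cv2.COLOR_RGB2BGR);cv2.imwrite("pics/s2.png",g)
a=cv2.resize(f[20:384,150:400],(412,600),interpolation=cv2.INTER_CUBIC)
b=cv2.resize(g[180:330,200:296],(384,600),interpolation=cv2.INTER_CUBIC)
cv2.imwrite("pics/c2.png",np.hstack([a,b]))
```

```text
[581.81707066 148.33944254 144.45562092] [-3.13345609e+00  2.54107612e-03  1.59853333e+00] [-0.31641761 -0.38435538 -1.23129727]
```

View pics/c2.png

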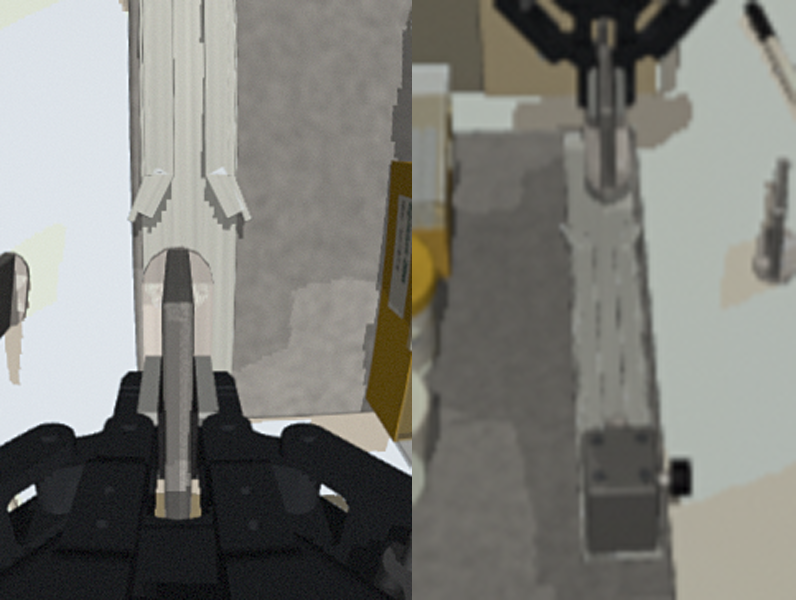

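Left: wrist view. The foot spans 143..214 at row 290, the pocket top 162..193 at row 310, and the lip slot about 173..206 at row 150. Right: side view, with the holder hovering over the open end.

Run:
```python
from h import *
np.set_printoptions(precision=1,suppress=True)
i=imaging.camera_info("wrist");w=np.load('wi.npy');i["R"],i["t"]=w[:,:3],w[:,3]
k=412/250
W=lambda x,y,z:wplane(i,150+(x+.5)/k-.5,20+(y+.5)*364/600-.5,z)
for nm,x,y,z in [("slotL",173,150,94),("slotR",206,150,94),("slotL far",174.5,20,94),("slotR far",204,20,94),("lipouterR far",238,20,94),("mouth tipL",150,172,94),("mouth tipR",231,172,94),("flareL",130,218,94),("flareR",248,218,94),("footL",142,300,116),("footR",215,300,116),("foot end",179,248,116),("pocket end",178,303,176),("pL",162,310,176),("pR",193,310,176)]: print(nm,W(x,y,z))
togo([585.2,149.7,125],1.6)
```

```text
slotL [578.1 220.5  94. ]
slotR [590.8 220.9  94. ]
slotL far [577.2 272.2  94. ]
slotR far [588.5 272.6  94. ]
lipouterR far [601.6 273.4  94. ]
mouth tipL [569.4 211.6  94. ]
mouth tipR [600.9 212.7  94. ]
flareL [561.7 193.2  94. ]
flareR [608.5 194.7  94. ]
footL [568.5 166.7 116. ]
footR [595.2 167.5 116. ]
foot end [581.5 186.5 116. ]
pocket end [581.5 186.9 176. ]
pL [577.7 185.  176. ]
pR [585.1 185.2 176. ]
now [582.6 149.4 146.5] [-3.1  0.   1.6] shift units [0.  0.1 0.4]
turn units [-0.1  0.   0. ]
```

>>> drive_tool --plan '[{"x": 0,"y": 0.04,"z": 0.2,"ax": 0,"ay": 0,"az": 0,"hand": 0},{"x": 0,"y": 0.07,"z": 0.4,"ax": 0,"ay": 0,"az": 0,"hand": 0},{"x": 0,"y": 0.07,"z": 0.45,"ax": 0,"ay": 0,"az": 0,"hand": 0},{"x": 0,"y": 0.07,"z": 0.45,"ax": 0,"ay": 0,"az": 0,"hand": 0},{"x": 0,"y": 0.07,"z": 0.45,"ax": 0,"ay": 0,"az": 0,"hand": 0},{"x": 0,"y": 0.07,"z": 0.45,"ax": 0,"ay": 0,"az": 0,"hand": 0}]'

```text
clock: 5.85
eef_pos: [587.3, 149.1, 125.1]
tcp_rot: [-3.139, 0.002, 1.6]
contact_force: [-0.2, -0.9, -0.9]
opening: 0.082
grasp_force: 51.2
```

Run:
```python
from h import *
togo([586,149.5,118],1.6)
```

```text
now [587.3 149.1 125.1] [-3.1387e+00  1.7000e-03  1.5999e+00] shift units [ 0.01  -0.025  0.141]
turn units [-0.027  0.016 -0.001]
```

>>> drive_tool --plan '[{"x": 0,"y": -0.025,"z": 0.03,"ax": -0.025,"ay": 0.015,"az": 0,"hand": 0},{"x": 0,"y": -0.025,"z": 0.07,"ax": -0.025,"ay": 0.015,"az": 0,"hand": 0},{"x": 0,"y": -0.025,"z": 0.1,"ax": -0.025,"ay": 0.015,"az": 0,"hand": 0},{"x": 0,"y": -0.025,"z": 0.12,"ax": -0.025,"ay": 0.015,"az": 0,"hand": 0},{"x": 0,"y": -0.025,"z": 0.14,"ax": -0.025,"ay": 0.015,"az": 0,"hand": 0},{"x": 0,"y": -0.025,"z": 0.14,"ax": -0.025,"ay": 0.015,"az": 0,"hand": 0},{"x": 0,"y": -0.025,"z": 0.14,"ax": -0.025,"ay": 0.015,"az": 0,"hand": 0}]'

```text
clock: 6.55
eef_pos: [585.9, 148.9, 117.8]
tcp_rot: [-3.141, 0.0, 1.6]
contact_force: [0.5, 0.1, -1.2]
opening: 0.084
grasp_force: 51.2
```

>>> drive_tool --plan '[{"x": 0,"y": 0,"z": 0.01,"ax": 0,"ay": 0,"az": 0,"hand": 0},{"x": 0,"y": 0,"z": 0.02,"ax": 0,"ay": 0,"az": 0,"hand": 0},{"x": 0,"y": 0,"z": 0.03,"ax": 0,"ay": 0,"az": 0,"hand": 0},{"x": 0,"y": 0,"z": 0.03,"ax": 0,"ay": 0,"az": 0,"hand": 0}]'

```text
clock: 6.95
eef_pos: [585.9, 148.9, 116.3]
tcp_rot: [-3.141, 0.0, 1.6]
contact_force: [-0.7, -0.0, -0.1]
opening: 0.082
grasp_force: 51.3
```

>>> drive_tool --plan '[{"x": 0,"y": 0,"z": 0.01,"ax": 0,"ay": 0,"az": 0,"hand": 0},{"x": 0,"y": 0,"z": 0.02,"ax": 0,"ay": 0,"az": 0,"hand": 0},{"x": 0,"y": 0,"z": 0.02,"ax": 0,"ay": 0,"az": 0,"hand": 0},{"x": 0,"y": 0,"z": 0.02,"ax": 0,"ay": 0,"az": 0,"hand": 0}]'

```text
clock: 7.35
eef_pos: [585.9, 148.9, 116.2]
tcp_rot: [-3.141, 0.0, 1.6]
contact_force: [-3.2, -1.0, 8.5]
opening: 0.084
grasp_force: 52.7
```

>>> drive_tool --plan '[{"x": 0.05,"y": 0,"z": -0.01,"ax": 0,"ay": 0,"az": 0,"hand": 0},{"x": 0.15,"y": 0,"z": -0.01,"ax": 0,"ay": 0,"az": 0,"hand": 0},{"x": 0.25,"y": 0,"z": -0.01,"ax": 0,"ay": 0,"az": 0,"hand": 0},{"x": 0.35,"y": 0,"z": -0.01,"ax": 0,"ay": 0,"az": 0,"hand": 0},{"x": 0.45,"y": 0,"z": -0.01,"ax": 0,"ay": 0,"az": 0,"hand": 0},{"x": 0.55,"y": 0,"z": -0.01,"ax": 0,"ay": 0,"az": 0,"hand": 0},{"x": 0.6,"y": 0,"z": -0.01,"ax": 0,"ay": 0,"az": 0,"hand": 0},{"x": 0.6,"y": 0,"z": -0.01,"ax": 0,"ay": 0,"az": 0,"hand": 0}]'

```text
clock: 8.15
eef_pos: [585.6, 179.5, 116.3]
tcp_rot: [3.141, 0.0, 1.6]
contact_force: [0.6, -1.6, 5.7]
opening: 0.085
grasp_force: 52.2
```

Run:
```python
from h import *
i=imaging.camera_info("wrist");np.save('wi.npy',np.c_[i["R"],i["t"]])
f=cv2.cvtColor(imaging.grab_frame("wrist"),cv2.COLOR_RGB2BGR)
cv2.imwrite("pics/c3.png",cv2.resize(f[90:290,200:320],None,fx=3,fy=3,interpolation=cv2.INTER_CUBIC))
```

```text
(no output)
```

View pics/c3.png

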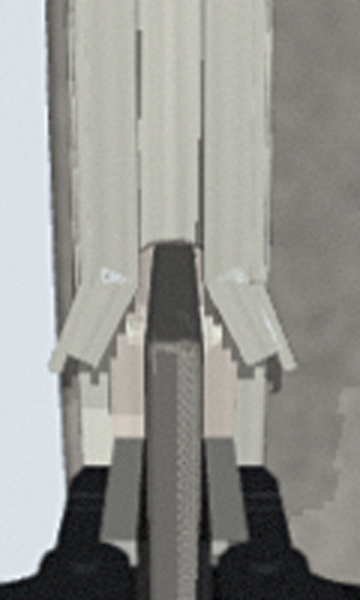

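The holder is entering the mouth on centre: the slot spans 139..204 and the pocket foot is centred at about 174, so it is within roughly 0.5 mm. I'll keep sliding.

>>> drive_tool --plan '[{"x": 0.05,"y": -0.004,"z": 0,"ax": 0,"ay": 0,"az": 0,"hand": 0},{"x": 0.15,"y": -0.006,"z": 0,"ax": 0,"ay": 0,"az": 0,"hand": 0},{"x": 0.25,"y": -0.006,"z": 0,"ax": 0,"ay": 0,"az": 0,"hand": 0},{"x": 0.35,"y": -0.006,"z": 0,"ax": 0,"ay": 0,"az": 0,"hand": 0},{"x": 0.45,"y": -0.006,"z": 0,"ax": 0,"ay": 0,"az": 0,"hand": 0},{"x": 0.55,"y": -0.006,"z": 0,"ax": 0,"ay": 0,"az": 0,"hand": 0},{"x": 0.65,"y": -0.006,"z": 0,"ax": 0,"ay": 0,"az": 0,"hand": 0},{"x": 0.7,"y": -0.006,"z": 0,"ax": 0,"ay": 0,"az": 0,"hand": 0}]'

```text
clock: 9.0
eef_pos: [584.2, 214.2, 116.3]
tcp_rot: [3.141, 0.001, 1.6]
contact_force: [1.2, -1.5, 2.3]
opening: 0.082
grasp_force: 51.5
```

>>> drive_tool --plan '[{"x": 0.05,"y": 0,"z": 0,"ax": 0,"ay": 0,"az": 0,"hand": 0},{"x": 0.16,"y": 0,"z": 0,"ax": 0,"ay": 0,"az": 0,"hand": 0},{"x": 0.28,"y": 0,"z": 0,"ax": 0,"ay": 0,"az": 0,"hand": 0},{"x": 0.4,"y": 0,"z": 0,"ax": 0,"ay": 0,"az": 0,"hand": 0},{"x": 0.52,"y": 0,"z": 0,"ax": 0,"ay": 0,"az": 0,"hand": 0},{"x": 0.64,"y": 0,"z": 0,"ax": 0,"ay": 0,"az": 0,"hand": 0},{"x": 0.76,"y": 0,"z": 0,"ax": 0,"ay": 0,"az": 0,"hand": 0},{"x": 0.88,"y": 0,"z": 0,"ax": 0,"ay": 0,"az": 0,"hand": 0}]'

```text
clock: 9.8
eef_pos: [582.8, 258.0, 116.3]
tcp_rot: [3.141, 0.001, 1.6]
contact_force: [0.3, -1.2, 0.5]
opening: 0.084
grasp_force: 51.4
```

>>> drive_tool --plan '[{"x": 0.1,"y": 0,"z": 0,"ax": 0,"ay": 0,"az": 0,"hand": 0},{"x": 0.2,"y": 0,"z": 0,"ax": 0,"ay": 0,"az": 0,"hand": 0},{"x": 0.3,"y": 0,"z": 0,"ax": 0,"ay": 0,"az": 0,"hand": 0},{"x": 0.4,"y": 0,"z": 0,"ax": 0,"ay": 0,"az": 0,"hand": 0},{"x": 0.5,"y": 0,"z": 0,"ax": 0,"ay": 0,"az": 0,"hand": 0},{"x": 0.6,"y": 0,"z": 0,"ax": 0,"ay": 0,"az": 0,"hand": 0},{"x": 0.65,"y": 0,"z": 0,"ax": 0,"ay": 0,"az": 0,"hand": 0},{"x": 0.65,"y": 0,"z": 0,"ax": 0,"ay": 0,"az": 0,"hand": 0}]'

```text
clock: 10.6
eef_pos: [581.9, 290.9, 116.3]
tcp_rot: [3.141, 0.0, 1.6]
contact_force: [-0.1, -3.8, 6.5]
opening: 0.089
grasp_force: 52.3
```

Free so far. Next I'll approach the pin.

>>> drive_tool --plan '[{"x": 0.05,"y": 0,"z": 0,"ax": 0,"ay": 0,"az": 0,"hand": 0},{"x": 0.12,"y": 0,"z": 0,"ax": 0,"ay": 0,"az": 0,"hand": 0},{"x": 0.2,"y": 0,"z": 0,"ax": 0,"ay": 0,"az": 0,"hand": 0},{"x": 0.28,"y": 0,"z": 0,"ax": 0,"ay": 0,"az": 0,"hand": 0},{"x": 0.36,"y": 0,"z": 0,"ax": 0,"ay": 0,"az": 0,"hand": 0},{"x": 0.44,"y": 0,"z": 0,"ax": 0,"ay": 0,"az": 0,"hand": 0},{"x": 0.52,"y": 0,"z": 0,"ax": 0,"ay": 0,"az": 0,"hand": 0},{"x": 0.6,"y": 0,"z": 0,"ax": 0,"ay": 0,"az": 0,"hand": 0}]'

```text
clock: 11.4
eef_pos: [580.9, 320.3, 116.3]
tcp_rot: [3.142, 0.001, 1.6]
contact_force: [0.6, -13.2, 15.5]
opening: 0.089
grasp_force: 54.1
```

>>> drive_tool --plan '[{"x": 0.04,"y": 0,"z": 0,"ax": 0,"ay": 0,"az": 0,"hand": 0},{"x": 0.08,"y": 0,"z": 0,"ax": 0,"ay": 0,"az": 0,"hand": 0},{"x": 0.12,"y": 0,"z": 0,"ax": 0,"ay": 0,"az": 0,"hand": 0},{"x": 0.16,"y": 0,"z": 0,"ax": 0,"ay": 0,"az": 0,"hand": 0},{"x": 0.2,"y": 0,"z": 0,"ax": 0,"ay": 0,"az": 0,"hand": 0},{"x": 0.2,"y": 0,"z": 0,"ax": 0,"ay": 0,"az": 0,"hand": 0}]'

```text
clock: 12.0
eef_pos: [580.7, 329.4, 116.3]
tcp_rot: [-3.141, 0.002, 1.6]
contact_force: [0.0, -9.5, 8.1]
opening: 0.084
grasp_force: 52.8
```

>>> drive_tool --plan '[{"x": 0.02,"y": 0,"z": -0.01,"ax": 0,"ay": 0,"az": 0,"hand": 0},{"x": 0.05,"y": 0,"z": -0.01,"ax": 0,"ay": 0,"az": 0,"hand": 0},{"x": 0.08,"y": 0,"z": -0.01,"ax": 0,"ay": 0,"az": 0,"hand": 0},{"x": 0.1,"y": 0,"z": -0.01,"ax": 0,"ay": 0,"az": 0,"hand": 0},{"x": 0.1,"y": 0,"z": -0.01,"ax": 0,"ay": 0,"az": 0,"hand": 0},{"x": 0.1,"y": 0,"z": -0.01,"ax": 0,"ay": 0,"az": 0,"hand": 0}]' --grip_force 80

```text
clock: 12.6
eef_pos: [580.5, 334.0, 116.4]
tcp_rot: [-3.141, 0.003, 1.6]
contact_force: [2.4, -10.1, 6.1]
opening: 0.081
grasp_force: 78.7
```

>>> drive_tool --plan '[{"x": 0.02,"y": 0,"z": 0,"ax": 0,"ay": 0,"az": 0,"hand": 0},{"x": 0.04,"y": 0,"z": 0,"ax": 0,"ay": 0,"az": 0,"hand": 0},{"x": 0.06,"y": 0,"z": 0,"ax": 0,"ay": 0,"az": 0,"hand": 0},{"x": 0.06,"y": 0,"z": 0,"ax": 0,"ay": 0,"az": 0,"hand": 0},{"x": 0.06,"y": 0,"z": 0,"ax": 0,"ay": 0,"az": 0,"hand": 0}]'

```text
clock: 13.1
eef_pos: [580.4, 336.7, 116.4]
tcp_rot: [-3.141, 0.003, 1.6]
contact_force: [1.4, -12.1, 6.6]
opening: 0.077
grasp_force: 79.1
```

>>> drive_tool --plan '[{"x": 0.01,"y": 0,"z": 0,"ax": 0,"ay": 0,"az": 0,"hand": 0},{"x": 0.02,"y": 0,"z": 0,"ax": 0,"ay": 0,"az": 0,"hand": 0},{"x": 0.02,"y": 0,"z": 0,"ax": 0,"ay": 0,"az": 0,"hand": 0},{"x": 0.02,"y": 0,"z": 0,"ax": 0,"ay": 0,"az": 0,"hand": 0}]'

```text
clock: 13.5
eef_pos: [580.3, 337.5, 116.5]
tcp_rot: [-3.141, 0.003, 1.6]
contact_force: [1.4, -12.5, 7.3]
opening: 0.077
grasp_force: 79.1
```

>>> drive_tool --plan '[{"x": 0.01,"y": 0,"z": 0,"ax": 0,"ay": 0,"az": 0,"hand": 0},{"x": 0.02,"y": 0,"z": 0,"ax": 0,"ay": 0,"az": 0,"hand": 0},{"x": 0.03,"y": 0,"z": 0,"ax": 0,"ay": 0,"az": 0,"hand": 0},{"x": 0.03,"y": 0,"z": 0,"ax": 0,"ay": 0,"az": 0,"hand": 0},{"x": 0.03,"y": 0,"z": 0,"ax": 0,"ay": 0,"az": 0,"hand": 0}]'

```text
clock: 14.0
eef_pos: [580.3, 337.6, 116.5]
tcp_rot: [-3.14, 0.006, 1.6]
contact_force: [1.7, -18.1, 9.6]
opening: 0.081
grasp_force: 79.5
```

>>> drive_tool --plan '[{"x": 0.01,"y": 0,"z": 0,"ax": 0,"ay": 0,"az": 0,"hand": 0},{"x": 0.02,"y": 0,"z": 0,"ax": 0,"ay": 0,"az": 0,"hand": 0},{"x": 0.02,"y": 0,"z": 0,"ax": 0,"ay": 0,"az": 0,"hand": 0},{"x": 0.02,"y": 0,"z": 0,"ax": 0,"ay": 0,"az": 0,"hand": 0}]'

```text
clock: 14.4
eef_pos: [580.3, 337.6, 116.5]
tcp_rot: [-3.14, 0.007, 1.6]
contact_force: [1.7, -23.2, 11.3]
opening: 0.082
grasp_force: 79.7
```

Position holds at 337.6 mm while the force rises, so it is at the hard stop. One visual check before handing in.

Run:
```python
from h import *
f=cv2.cvtColor(imaging.grab_frame("wrist"),cv2.COLOR_RGB2BGR)
g=cv2.cvtColor(imaging.grab_frame("side"),cv2.COLOR_RGB2BGR)
cv2.imwrite("pics/c4.png",np.hstack([cv2.resize(f[100:300,190:330],(420,600),interpolation=cv2.INTER_CUBIC),cv2.resize(g[200:350,190:285],(380,600),interpolation=cv2.INTER_CUBIC)]))
s=monitor.sense();print(s['clock'],s['eef_pos'],s['contact_force'])
```

```text
14.5 [580.3201809  337.62895508 116.50114565] [  1.86173563 -22.87563864  10.93209404]
```

View pics/c4.png

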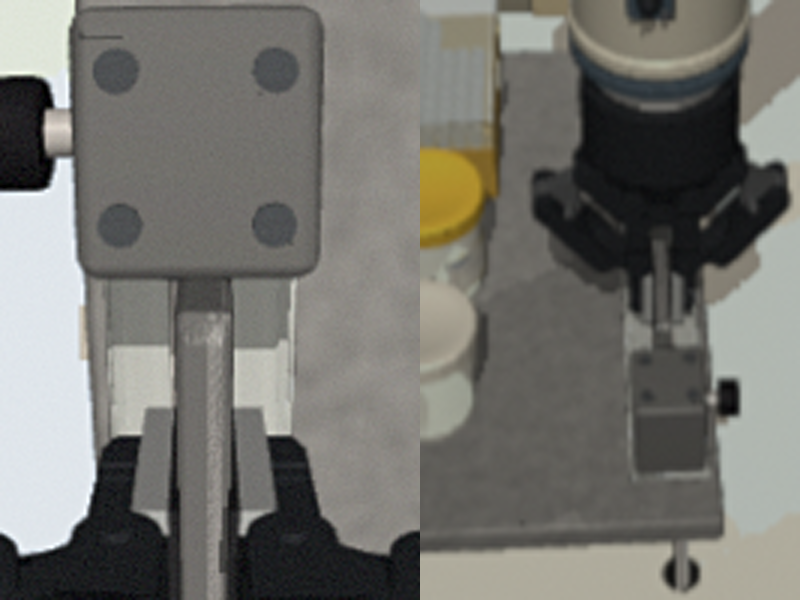

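The holder's edge meets the block face at about (203,278) with no pin showing, and it is centred in the slot and still gripped. Handing in.

```bash
python3 -c "
from rig import r
print(r.sign_off())"
```

```text
the job is handed in; nothing more can be done
None
```

The wide holder is in the rail against the end block with the pin pushed fully in, and the arm is still holding it there at about 23 N; the job is handed in, but no pass or fail came back.

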